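# Wake up a settled pigment jar on the touch mixer

### The arm

A 6-joint arm with a two-finger parallel gripper is mounted at the origin on a cart in front of the work surface, level with it; the furniture and walls round the work are solid. World frame = base frame: x ahead of the robot, y to its left, z up, the work surface at z = 0. Lengths are in m, angles in degrees, forces in N, time in s.
With the tool pointing down it reaches from about 0.35 to 0.775 m from the base axis. Payload 5.5 kg.
Tool frame: the origin (TCP) lies midway between the tips of the shut fingers; the grasp point (between the pads) lies 19 mm behind it; z points along the fingers, y is the line along which they close (so a half turn about z gives the same grasp; the last joint's range is limited). The gripper opens to 85 mm and grips with 20 to 120 N. Pads are 22 mm wide; open, the fingers measure 114 mm over their backs; the gripper's body (76 mm by 85 mm) begins 54 mm behind the grasp point. The pads swing forward as they close: fully open they stand 13 mm farther back than shut.
Start: joints at [-83.228, 17.945, 2.641, 74.691, 0, 82.002], TCP at [0.147, -0.556, 0.231] pointing down, gripper open.
Joint ranges: [-158.12, 158.12], [-49.38, 96.58], [-58.88, 72.47], [-126.05, 133.96], [-84.25, 85.87], [-180, 180]. Speed limits (degrees/s): [147.25, 147.25, 180, 180, 180, 180].

### API

Orientations are given as a 3x3 rotation matrix whose columns are the frame's x, y, z axes.
In Python, from bench import arm gives the robot as it stands.
- The arm moves only by the tool move_arm, never from a script. Its argument "targets" is a list of rows, each a list of 7 numbers: the finger opening in mm, from 0 to 85.4, then the shift along the tool's x, y, z in units of 40 mm (1.0 is 40 mm), then the turn, a rotation vector about the tool's x, y, z in rad. A call has 1 to 8 rows; each row shifts and turns the commanded pose from where the row before left it, along the tool's axes as they then stand; what a row does not reach is not made up. A row lasts 1/12 s, in which the tool goes at most 41.7 mm and 7.16 degrees, less where a joint would pass 70% of its speed; a pose out of reach is approached as far as the arm can. A call is refused whole if a number of a shift passes 1 or a number of a turn 0.125, either way. A call with a gripper value outside its range is refused whole. The fingers move at their own pace and stop on an object; "force" is the grip in N (left out, the last holds). Time passes only in rows, so rows that do not move let the fingers close. It gives the time, the measured TCP pose, the force, the opening and the grip force at its end, in the units of the state.
- arm.read_state(): the state, without advancing time (a new reading comes with each control period).
- arm.snapshot(name): name is "scene" or "top" or "wrist"; returns a dict with "img" (420x560x3 uint8, red, green, blue), "fov_y" (degrees; the focal length in pixels is half the picture's height over the tangent of half this angle, whatever the lens; pixels are square), "cx", "cy" (the principal point, pixels), "origin" and "attitude" of the camera in the world. Camera axes: x right, y up, looking along -z (the intrinsics and any distortion apply to the point x, -y, -z); pixel columns grow to the right and rows downward; lengths in m; the calibration is good to about 2 mm. A picture is of the moment at which its call begins. There is no depth.
- arm.sign_off(): hands the job in; it is judged then, once.
Trained networks look in a picture, given as the dict that the camera call returned (one of the last four; its "shot" number tells which), for a name from the list of things; names that differ only in an ending like _2 or _b are one class to them, and where a whole thing is asked for, a point or a joint stands for the part that bears it (a point fixed in the world has none). Each returns a list of dicts, best first, with "p" (0 to 1); they miss things now and then, are a little off and sometimes report something else, mostly with a low value. They report only what shows in the picture. A call takes as long as a camera call.
- arm.boxes_of(query, picture): "box" ([left, top, right, bottom] in pixels, round what is visible of it).
The state is a dict: "time_s": time; "joint_positions": joint angles; "joint_velocities": joint speeds; "effort": joint torques, N m; "tool_pos": TCP position; "orientation": TCP orientation; "wrist_force": force on the tool from outside, world axes, zero at the start; "ft_torque": the same for the moment, N m; "grip_width": opening from 0.0 (shut) to 1.0 (fully open); "grasp_force": force on a finger pad.
Only numpy, scipy, OpenCV 4.12 (cv2) and the standard library are available. Lean on these libraries where they do the work, as an engineer would, in place of code of your own. Each camera call takes 0.05 s, during which the arm holds its last target. There are 200 camera calls.

### The job

The oil pigment in the small screw-capped jar at the front of the bench has settled: pick the jar up and, in the air, tip it about 45 degrees over to the left, then about 45 degrees over to the right (as the robot sees it), to loosen the sediment. Then stand it upright in the sprung rubber cup of the touch mixer and press it down against the spring, nearly as far as the cup goes but without ramming it, because the mixer runs only while its cup is held down. Keep it down for two seconds or more and finish still gripping the jar and holding it down; leave the timer and the dropper bottle where they stand.

Things in the scene. Friction and masses are not known exactly. Their poses are not given: they have to be found in the camera images.
- jar: Clear closed pigment jar with a white screw cap, about 0.12 kg: an upright cylinder 63 mm tall, 45 mm in diameter (cap: top 13 mm, 44 mm). Stands at the front of the bench; other jars are far off at the back right. Origin: centre of its underside; z up through the cap. In the cup its lowest 16 mm are enclosed, so the fingertips should stay over 18 mm above its underside.
- mixer: Touch (vortex) mixer, fixed on the bench: round grey cast body 134 mm across at the foot, tapering to 88 mm at 68 mm height, with a control nose on its front reaching 85 mm from the axis, 44 mm high; the black rubber cup is on top in the middle. Origin: on its axis at bench height; z up, the front with dial and switch faces its -x.
- cup_floor (a point): Centre of the inside floor of the mixer's sprung rubber cup, where the jar's underside comes to stand; 96 mm above the bench with the cup up, moves down with it. The cup is an upright ring with a floor: bore 49 mm, 16 mm deep, its lip flaring to 57 mm inside and 63 mm outside at the mouth. z up.
- mixer_cup (a joint): How far the mixer's cup is pressed down, in m: 0 = up (sprung), 0.012 = on its stop. Straight down; it starts to sink at about 4 N (less the jar's weight) and takes 0.8 N more for every mm, about 13 N just before the stop; it springs back up when let go.
- timer: White round kitchen timer, 62 mm across, 37 mm tall, loose on the bench, to be left alone. Origin: centre of its underside.
- dropper: Amber dropper bottle with black rubber bulb, 34 mm across, 102 mm tall, loose on the bench, to be left alone. Origin: centre of its underside.
- tip_left (a point): Not an object: a direction mark. Its z axis is the direction in which the jar's cap points when the jar is tipped 45 degrees to the left: half way between straight up and +y.
- tip_right (a point): Not an object: a direction mark. Its z axis is the direction in which the jar's cap points when the jar is tipped 45 degrees to the right: half way between straight up and -y.

How it is judged:
By the outcome, as a careful person would: the job done as asked, in the order asked, and still so for the second after the job is handed in, while the arm keeps its last pose, push and grip.
It also fails if it takes over 72 s, if anything falls off the work surface, if the arm or the gripper's body presses on something with over 40 N, if the wrist force passes 120 N, or if a joint passes its speed limit or range.

## Working session

There is one attempt and no reset: what is moved stays moved. The work goes in short steps, Python scripts to look and compute and a tool call to move; the robot and the scene stay as the last step left them, time stands still between calls to the robot, and variables do not carry over. Pictures are saved under pics/ and viewed, at most 10 in all, crops included, and the job is handed in when it is done.

Besides the shell and the picture viewer there is one more tool, called as name([rows], argument=value, ...), one row to a line, values as JSON. move_arm: Moves the arm, as the interface text tells. Its arguments: {"type":"object","properties":{"targets":{"type":"array","items":{"type":"array","items":{"type":"number"}}},"force":{"type":"number"}},"required":["targets"]}

```bash
mkdir -p pics; cat > h.py <<'E'
import numpy as np, cv2
from bench import arm
def ray(s,u,v):
    f=s["img"].shape[0]/2/np.tan(np.radians(s["fov_y"])/2)
    d=np.array([(u-s["cx"])/f,-(v-s["cy"])/f,-1.0]); R=np.array(s["attitude"]); d=R@d
    return np.array(s["origin"]),d/np.linalg.norm(d)
def onz(s,u,v,z):
    o,d=ray(s,u,v); return o+d*(z-o[2])/d[2]
def proj(s,p):
    f=s["img"].shape[0]/2/np.tan(np.radians(s["fov_y"])/2)
    c=np.array(s["attitude"]).T@(np.array(p)-np.array(s["origin"])); return s["cx"]+f*c[0]/-c[2], s["cy"]-f*c[1]/-c[2]
def tri(rs):
    A=sum(np.eye(3)-np.outer(d,d) for o,d in rs); b=sum((np.eye(3)-np.outer(d,d))@o for o,d in rs)
    return np.linalg.solve(A,b)
def save(s,n): cv2.imwrite(f"pics/{n}.png",s["img"][:,:,::-1])
E
python3 - <<'E'
from h import *
np.set_printoptions(precision=4,suppress=True)
st=arm.read_state(); print({k:np.round(v,3).tolist() for k,v in st.items()})
for n in ["scene","top"]:
    s=arm.snapshot(n); save(s,n+"0"); print(n,{k:(np.round(v,4).tolist() if k!="img" else 0) for k,v in s.items() if k!="shot"  and not isinstance(v,str)})
    for q in ["jar","mixer","cup_floor","timer","dropper"]:
        for b in arm.boxes_of(q,s)[:3]: print(q,np.round(b["box"],1).tolist(),round(b["p"],2))
E
```

```text
{'time_s': 0.0, 'joint_positions': [-83.227, 17.991, 2.575, 74.69, -0.002, 82.001], 'joint_velocities': [0.033, 0.047, -0.099, -0.013, 0.044, -0.101], 'effort': [-0.0, -48.063, 29.853, 0.019, -0.0, 0.0], 'tool_pos': [0.147, -0.555, 0.23], 'orientation': [[0.967, 0.255, -0.0], [0.255, -0.967, 0.002], [0.0, -0.002, -1.0]], 'wrist_force': [0.552, -0.042, -0.061], 'ft_torque': [0.005, 0.013, 0.019], 'grasp_force': 0.0, 'grip_width': 1.001}
scene {'img': 0, 'fov_y': 44.6021, 'cx': 280.1389, 'cy': 208.5332, 'origin': [-0.5414, -0.5724, 0.7096], 'attitude': [[0.4463, 0.3844, -0.8081], [-0.8947, 0.1754, -0.4107], [-0.0161, 0.9064, 0.4222]]}
jar [280.1, 261.9, 302.5, 282.5] 0.66
jar [374.4, 272.3, 393.9, 297.9] 0.55
mixer [208.5, 207.6, 245.8, 250.1] 0.96
timer [277.8, 264.6, 301.5, 282.8] 0.94
dropper [329.5, 248.7, 342.2, 286.4] 0.72
top {'img': 0, 'fov_y': 53.9922, 'cx': 280.466, 'cy': 213.3532, 'origin': [0.343, -0.0426, 1.2941], 'attitude': [[-0.0184, 0.9899, -0.1409], [-0.9997, -0.0203, -0.0114], [-0.0142, 0.1406, 0.99]]}
jar [370.2, 221.2, 385.4, 237.0] 0.61
mixer [199.6, 186.2, 241.9, 231.8] 0.83
cup_floor [205.9, 194.4, 223.8, 211.4] 0.77
timer [292.9, 227.5, 310.0, 241.3] 0.65
```

View pics/scene0.png

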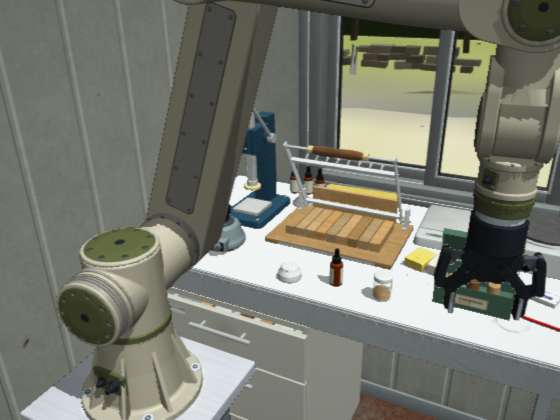

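View pics/top0.png

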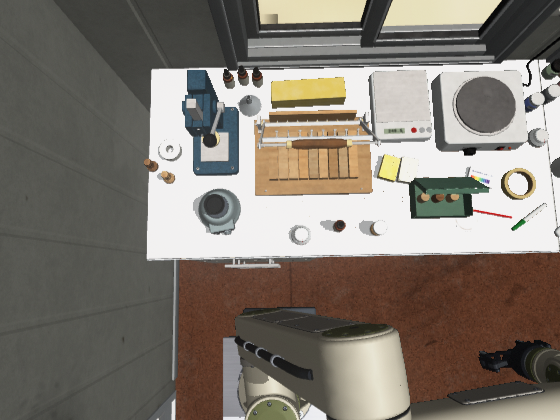

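```bash
python3 - <<'E'
from h import *
np.set_printoptions(precision=4,suppress=True)
s=arm.snapshot("scene");t=arm.snapshot("top")
print([ (k,v) for k,v in s.items() if k!="img"][-3:])
print("jar tri",tri([ray(s,384.1,285.1),ray(t,377.8,229.1)]), "top z.063",onz(t,377.8,229.1,.04))
print("cup top", onz(t,214.9,202.9,.10), "cup via scene", onz(s,227,214,.11))
print("timer",tri([ray(s,289.6,273.7),ray(t,301.5,234.4)]),"dropper",onz(s,335.8,284,0))
E
```

```text
[('origin', array([-0.5414, -0.5724,  0.7096])), ('attitude', array([[ 0.4463,  0.3844, -0.8081],
       [-0.8947,  0.1754, -0.4107],
       [-0.0161,  0.9064,  0.4222]])), ('shot', 3)]
jar tri [ 0.4683 -0.3269  0.0351] top z.063 [ 0.467  -0.3238  0.04  ]
cup top [0.5479 0.1635 0.1   ] cup via scene [0.5145 0.1268 0.11  ]
timer [ 0.4571 -0.0906  0.0105] dropper [ 0.4766 -0.2064  0.    ]
```

The scene view shows the jar at about (383,286), the dropper at (336,270), the timer at (289,272), and the mixer at (227,230), partly hidden by the arm. In the top view the jar is at (378,228) and the mixer cup at (215,203). The detections agree, so I'll move above the jar.

move_arm([
  [85, 0.575, -0.212, 0, 0, 0, -0.12],
  [85, 0.575, -0.212, 0, 0, 0, 0],
  [85, 0.575, -0.212, 0, 0, 0, 0],
  [85, 0.575, -0.212, 0, 0, 0, 0],
  [85, 0.575, -0.212, 0, 0, 0, 0],
  [85, 0.575, -0.212, 0, 0, 0, 0],
  [85, 0.575, -0.212, 0, 0, 0, 0],
  [85, 0.575, -0.212, 0, 0, 0, 0],
])

```text
time_s: 1.37
tool_pos: [0.2952, -0.4266, 0.2315]
orientation: [[0.93, 0.369, 0.0], [0.369, -0.93, -0.0], [0.0, 0.0, -1.0]]
wrist_force: [0.7, -0.0, 0.5]
grip_width: 0.992
grasp_force: 0.0
```

```bash
python3 - <<'E'
from h import *
st=arm.read_state(); R=np.array(st["orientation"]);p=np.array(st["tool_pos"])
print(p,R.round(3),st["joint_positions"])
print("to pre-jar, tool units",(R.T@(np.array([.468,-.326,.23])-p)/.04).round(3))
E
```

```text
[ 0.29518839 -0.42657277  0.23147301] [[ 0.93   0.369  0.   ]
 [ 0.369 -0.93  -0.   ]
 [ 0.     0.    -1.   ]] [-6.41887258e+01  1.16667404e+01 -5.65079336e+00  7.26558886e+01
  9.64866183e-04  9.41742339e+01]
to pre-jar, tool units [ 4.943 -0.744  0.037]
```

move_arm([
  [85, 0.618, -0.093, 0, 0, 0, 0],
  [85, 0.618, -0.093, 0, 0, 0, 0],
  [85, 0.618, -0.093, 0, 0, 0, 0],
  [85, 0.618, -0.093, 0, 0, 0, 0],
  [85, 0.618, -0.093, 0, 0, 0, 0],
  [85, 0.618, -0.093, 0, 0, 0, 0],
  [85, 0.618, -0.093, 0, 0, 0, 0],
  [85, 0.618, -0.093, 0, 0, 0, 0],
])

```text
time_s: 2.03
tool_pos: [0.4683, -0.3261, 0.2314]
orientation: [[0.929, 0.369, 0.0], [0.369, -0.929, -0.0], [0.0, 0.0, -1.0]]
wrist_force: [0.2, -0.5, 0.4]
grip_width: 1.0
grasp_force: 0.0
```

move_arm([
  [85, 0, 0, 0, 0, 0, -0.12],
  [85, 0, 0, 0, 0, 0, -0.12],
  [85, 0, 0, 0, 0, 0, -0.12],
  [85, 0, 0, 0, 0, 0, -0.12],
  [85, 0, 0, 0, 0, 0, -0.12],
  [85, 0, 0, 0, 0, 0, -0.12],
  [85, 0, 0, 0, 0, 0, -0.12],
  [85, 0, 0, 0, 0, 0, -0.12],
])

```text
time_s: 2.7
tool_pos: [0.4673, -0.3268, 0.2313]
orientation: [[0.225, 0.974, 0.0], [0.974, -0.225, -0.0], [-0.0, 0.0, -1.0]]
wrist_force: [1.2, -0.1, -0.3]
grip_width: 0.996
grasp_force: 0.0
```

move_arm([
  [85, 0, 0, 0, 0, 0, -0.12],
  [85, 0, 0, 0, 0, 0, -0.12],
  [85, 0, 0, 0, 0, 0, -0.12],
  [85, 0, 0, 0, 0, 0, -0.12],
  [85, 0, 0, 0, 0, 0, -0.12],
  [85, 0, 0, 0, 0, 0, -0.12],
  [85, 0, 0, 0, 0, 0, -0.12],
  [85, 0, 0, 0, 0, 0, -0.12],
])

```text
time_s: 3.37
tool_pos: [0.4673, -0.3268, 0.2314]
orientation: [[-0.669, 0.743, 0.0], [0.743, 0.669, -0.0], [-0.0, -0.0, -1.0]]
wrist_force: [-0.0, 0.1, 0.8]
grip_width: 0.998
grasp_force: 0.0
```

move_arm([
  [85, 0, 0, 0, 0, 0, -0.12],
  [85, 0, 0, 0, 0, 0, -0.12],
  [85, 0, 0, 0, 0, 0, -0.12],
  [85, 0, 0, 0, 0, 0, -0.12],
  [85, 0, 0, 0, 0, 0, -0.12],
  [85, 0, 0, 0, 0, 0, -0.12],
  [85, 0, 0, 0, 0, 0, -0.12],
  [85, 0, 0, 0, 0, 0, 0],
])

```text
time_s: 4.03
tool_pos: [0.4673, -0.3268, 0.2313]
orientation: [[-1.0, 0.001, 0.0], [0.001, 1.0, -0.0], [-0.0, -0.0, -1.0]]
wrist_force: [-0.4, 0.8, 0.2]
grip_width: 0.999
grasp_force: 0.0
```

```bash
python3 - <<'E'
from h import *
np.set_printoptions(precision=4,suppress=True)
st=arm.read_state(); R=np.array(st["orientation"]);p=np.array(st["tool_pos"])
print(p,R.round(3),np.round(st["joint_positions"],1))
s=arm.snapshot("wrist"); save(s,"wrist1"); print(s["origin"],s["attitude"])
for q in ["jar","dropper"]:
    for b in arm.boxes_of(q,s)[:3]: print(q,np.round(b["box"],1).tolist(),round(b["p"],2))
print("jar bottom/cap centre expected",proj(s,[.468,-.326,0]),proj(s,[.468,-.326,.063]))
s=arm.snapshot("top")
for q in ["mixer","cup_floor"]:
    for b in arm.boxes_of(q,s)[:1]: print(q,np.round(b["box"],1).tolist(),round(b["p"],2))
E
```

```text
[ 0.4673 -0.3268  0.2313] [[-1.     0.001  0.   ]
 [ 0.001  1.    -0.   ]
 [-0.    -0.    -1.   ]] [-43.   17.4   1.9  74.5  -0.  -43. ]
[ 0.3991 -0.3251  0.3749] [[-0.0005 -0.9634 -0.2681]
 [ 1.     -0.0005  0.0001]
 [-0.0002 -0.2681  0.9634]]
jar [263.2, 162.5, 305.5, 217.0] 0.73
dropper [373.6, 172.4, 425.6, 220.0] 0.64
jar bottom/cap centre expected (np.float64(279.8565615856777), np.float64(177.90636269840368)) (np.float64(279.69969633917026), np.float64(189.62100486153412))
mixer [197.4, 185.5, 240.4, 232.3] 0.81
cup_floor [206.2, 193.8, 225.2, 214.2] 0.64
```

View pics/wrist1.png

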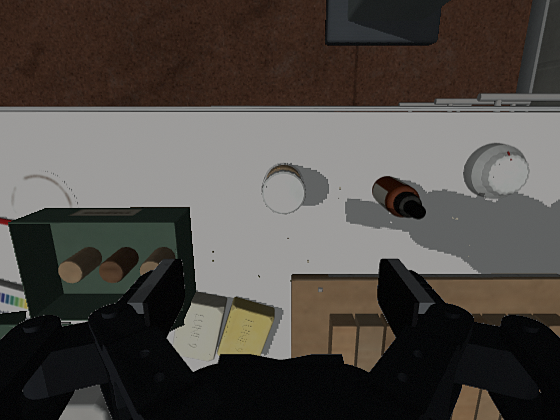

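The wrist view shows the jar cap at about (284,191). The dropper is to the right at (398,197) and the green box to the left, with its edge at column 190.

```bash
cat >> h.py <<'E'
def cap(s,u,v,r0,r1):
    g=cv2.medianBlur(cv2.cvtColor(s["img"],cv2.COLOR_RGB2GRAY),3)
    x,y,w=int(u),int(v),int(r1*1.6); x0,y0=max(0,x-w),max(0,y-w)
    c=cv2.HoughCircles(cv2.resize(g[y0:y+w,x0:x+w],None,fx=3,fy=3,interpolation=cv2.INTER_CUBIC),cv2.HOUGH_GRADIENT,1,300,param1=60,param2=12,minRadius=int(3*r0),maxRadius=int(3*r1))
    return [(a/3+x0-.33,b/3+y0-.33,r/3) for a,b,r in c[0]] if c is not None else None
E
python3 - <<'E'
from h import *
np.set_printoptions(precision=4,suppress=True)
s=arm.snapshot("wrist"); c=cap(s,284,191,18,26); print(c, onz(s,c[0][0],c[0][1],.063))
print("box corner",onz(s,192,207,.06),onz(s,192,320,0.05))
E
```

```text
[(np.float32(283.83667), np.float32(192.83667), np.float32(19.533333))] [ 0.4712 -0.322   0.063 ]
box corner [ 0.4861 -0.4138  0.06  ] [ 0.6226 -0.4268  0.05  ]
```

move_arm([
  [85, 0, 0, 0.35, 0, 0, 0],
  [85, 0, 0, 0.35, 0, 0, 0],
  [85, 0, 0, 0.35, 0, 0, 0],
  [85, 0, 0, 0.35, 0, 0, 0],
  [85, 0, 0, 0.35, 0, 0, 0],
  [85, 0, 0, 0.35, 0, 0, 0],
  [85, 0, 0, 0, 0, 0, 0],
])

```text
time_s: 4.97
tool_pos: [0.4659, -0.3256, 0.1444]
orientation: [[-1.0, 0.005, -0.004], [0.005, 1.0, 0.003], [0.004, 0.003, -1.0]]
wrist_force: [-0.6, -0.2, -0.7]
grip_width: 0.991
grasp_force: 0.0
```

```bash
python3 - <<'E'
from h import *
np.set_printoptions(precision=4,suppress=True)
s=arm.snapshot("wrist"); save(s,"wrist2"); print(arm.read_state()["tool_pos"],s["origin"])
b=arm.boxes_of("jar",s)[:2];print(b)
u,v=proj(s,[.466,-.328,.063]);print(u,v)
c=cap(s,u,v,25,50); print(c, onz(s,c[0][0],c[0][1],.063))
E
```

```text
[ 0.4663 -0.326   0.146 ] [ 0.3982 -0.324   0.2882]
[{'box': [255.8, 181.5, 313.9, 252.5], 'p': 0.72}]
274.4382882736196 215.3145032483512
[(np.float32(282.50336), np.float32(224.50334), np.float32(27.866667))] [ 0.473  -0.3222  0.063 ]
```

View pics/wrist2.png

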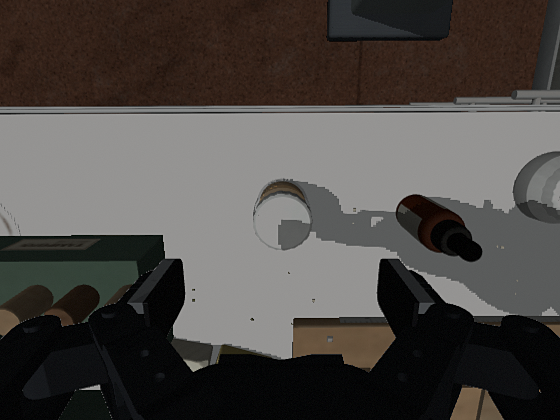

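The second wrist view shows the cap centred at about (282.5,222), which puts the jar at roughly (0.472,-0.322). The box edge and the dropper are both clear of the fingers.

move_arm([
  [85, -0.12, 0.1, 0.2, 0, 0, 0],
  [85, 0, 0, 0.45, 0, 0, 0],
  [85, 0, 0, 0.45, 0, 0, 0],
  [85, 0, 0, 0.45, 0, 0, 0],
  [85, 0, 0, 0.45, 0, 0, 0],
  [85, 0, 0, 0.45, 0, 0, 0],
  [85, 0, 0, 0.4, 0, 0, 0],
  [85, 0, 0, 0.2, 0, 0, 0],
])

```text
time_s: 5.73
tool_pos: [0.472, -0.3222, 0.0239]
orientation: [[-1.0, 0.004, -0.001], [0.004, 1.0, 0.001], [0.001, 0.001, -1.0]]
wrist_force: [0.2, 1.4, 0.8]
grip_width: 0.997
grasp_force: 0.0
```

```bash
python3 - <<'E'
from h import *
np.set_printoptions(precision=4,suppress=True)
st=arm.read_state(); print(st["tool_pos"],st["wrist_force"])
s=arm.snapshot("wrist"); save(s,"wrist3"); t=arm.snapshot("top")
print(arm.boxes_of("jar",s)[:1],arm.boxes_of("jar",t)[:1])
E
```

```text
[ 0.472  -0.3222  0.0239] [0.2145 1.3997 0.7688]
[{'box': [218.4, 208.8, 336.4, 361.1], 'p': 0.98}] []
```

View pics/wrist3.png

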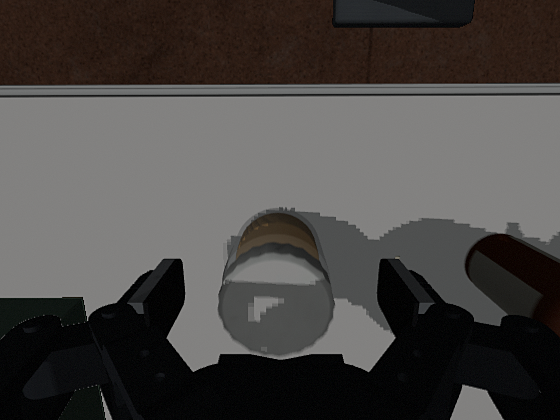

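The jar stands between the open fingers, with its cap centre at about (276.5,299) and radius 57 px. The finger midline is near column 281.

```bash
python3 - <<'E'
from h import *
np.set_printoptions(precision=4,suppress=True)
s=arm.snapshot("wrist"); print(s["origin"],onz(s,276.5,298.5,.063))
c=cap(s,276,298,50,62);print(c,onz(s,c[0][0],c[0][1],.063))
f=210/np.tan(np.radians(s["fov_y"])/2);print("expected r px",f*.022/np.dot(np.array([.472,-.322,.063])-s["origin"],-np.array(s["attitude"])[:,2]))
print(proj(s,[.472,-.3222,.043]))
E
```

```text
[ 0.4045 -0.3212  0.1696] [ 0.469  -0.3229  0.063 ]
[(np.float32(277.83667), np.float32(296.17), np.float32(57.0))] [ 0.468  -0.3224  0.063 ]
expected r px 59.51782900331257
(np.float64(278.80116868099674), np.float64(279.6334668317651))
```

move_arm([
  [85, 0.06, 0, 0, 0, 0, 0],
  [85, 0, 0, 0, 0, 0, 0],
  [30, 0, 0, 0, 0, 0, 0],
  [30, 0, 0, 0, 0, 0, 0],
  [30, 0, 0, 0, 0, 0, 0],
  [30, 0, 0, 0, 0, 0, 0],
  [30, 0, 0, 0, 0, 0, 0],
  [30, 0, 0, 0, 0, 0, 0],
], force=70)

```text
time_s: 6.65
tool_pos: [0.4701, -0.3233, 0.026]
orientation: [[-1.0, 0.004, 0.001], [0.004, 1.0, -0.001], [-0.001, -0.001, -1.0]]
wrist_force: [-0.4, 1.2, 5.7]
grip_width: 0.503
grasp_force: 71.6
```

move_arm([
  [30, 0, 0, 0, 0, 0, 0],
  [30, 0, 0, 0, 0, 0, 0],
  [30, 0, 0, 0, 0, 0, 0],
  [30, 0, 0, 0, 0, 0, 0],
  [30, 0, 0, 0, 0, 0, 0],
  [30, 0, 0, 0, 0, 0, 0],
])

```text
time_s: 7.15
tool_pos: [0.4702, -0.3233, 0.026]
orientation: [[-1.0, 0.004, 0.001], [0.004, 1.0, -0.001], [-0.001, -0.001, -1.0]]
wrist_force: [0.8, 0.0, 6.0]
grip_width: 0.505
grasp_force: 71.6
```

move_arm([
  [30, 0, 0, -0.2, 0, 0, 0],
  [30, 0, 0, -0.5, 0, 0, 0],
  [30, 0, 0, -0.7, 0, 0, 0],
  [30, 0, 0, -0.7, 0, 0, 0],
  [30, 0, 0, -0.7, 0, 0, 0],
  [30, 0, 0, -0.7, 0, 0, 0],
  [30, 0, 0, -0.7, 0, 0, 0],
  [30, 0, 0, -0.7, 0, 0, 0],
])

```text
time_s: 7.82
tool_pos: [0.4691, -0.3222, 0.2225]
orientation: [[-1.0, 0.004, -0.001], [0.004, 1.0, 0.001], [0.001, 0.001, -1.0]]
wrist_force: [-0.0, 0.1, -1.4]
grip_width: 0.504
grasp_force: 71.4
```

move_arm([
  [30, 0, 0.2, -0.7, 0, 0, 0],
  [30, 0, 0.5, -0.7, 0, 0, 0],
  [30, 0, 0.7, -0.5, 0, 0, 0],
  [30, 0, 0.7, 0, 0, 0, 0],
  [30, 0, 0.7, 0, 0, 0, 0],
  [30, 0, 0.7, 0, 0, 0, 0],
  [30, 0, 0.7, 0, 0, 0, 0],
  [30, 0, 0.7, 0, 0, 0, 0],
])

```text
time_s: 8.48
tool_pos: [0.4697, -0.1253, 0.2972]
orientation: [[-1.0, 0.004, -0.001], [0.004, 1.0, 0.0], [0.001, 0.0, -1.0]]
wrist_force: [0.9, 0.7, -1.6]
grip_width: 0.501
grasp_force: 71.4
```

move_arm([
  [30, 0, 0.6, 0, 0, 0, 0],
  [30, 0, 0.6, 0, 0, 0, 0],
  [30, 0, 0.4, 0, 0, 0, 0],
  [30, 0, 0.2, 0, 0, 0, 0],
  [30, 0, 0, 0, 0, 0, 0],
  [30, 0, 0, 0, 0, 0, 0],
])

```text
time_s: 8.98
tool_pos: [0.4706, -0.0549, 0.2972]
orientation: [[-1.0, 0.003, -0.0], [0.003, 1.0, -0.001], [0.0, -0.001, -1.0]]
wrist_force: [0.8, 0.9, -1.9]
grip_width: 0.504
grasp_force: 71.5
```

```bash
python3 - <<'E'
from h import *
np.set_printoptions(precision=4,suppress=True)
st=arm.read_state(); print(np.round(st["joint_positions"],1),st["wrist_force"])
s=arm.snapshot("wrist"); save(s,"wrist4")
E
```

```text
[-16.4   6.   -3.3  80.8  -0.  -16.2] [ 0.7567  0.9126 -1.9093]
```

View pics/wrist4.png

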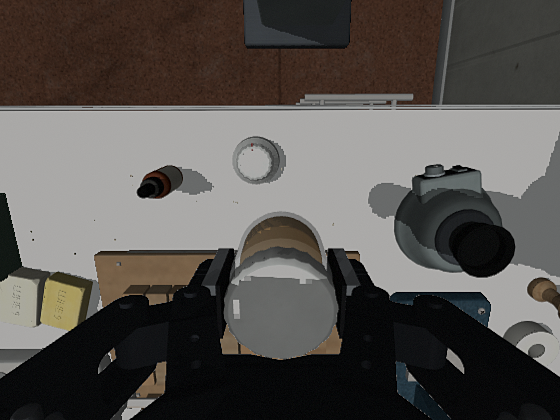

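The jar is held upright between the pads. The mixer is at the right, with its cup mouth at about (483,249). Next I'll tip the jar left, which is a positive turn about tool x.

move_arm([
  [30, 0, 0, 0, 0.098, 0, 0],
  [30, 0, 0, 0, 0.098, 0, 0],
  [30, 0, 0, 0, 0.098, 0, 0],
  [30, 0, 0, 0, 0.098, 0, 0],
  [30, 0, 0, 0, 0.098, 0, 0],
  [30, 0, 0, 0, 0.098, 0, 0],
  [30, 0, 0, 0, 0.098, 0, 0],
  [30, 0, 0, 0, 0.098, 0, 0],
])

```text
time_s: 9.7
tool_pos: [0.4713, -0.0555, 0.298]
orientation: [[-1.0, 0.005, -0.002], [0.005, 0.705, -0.709], [-0.002, -0.709, -0.705]]
wrist_force: [-0.2, 0.5, -3.1]
grip_width: 0.504
grasp_force: 71.4
```

move_arm([
  [30, 0, 0, 0, 0, 0, 0],
  [30, 0, 0, 0, 0, 0, 0],
  [30, 0, 0, 0, 0, 0, 0],
  [30, 0, 0, 0, 0, 0, 0],
])

```text
time_s: 10.03
tool_pos: [0.4711, -0.0557, 0.298]
orientation: [[-1.0, 0.005, -0.003], [0.006, 0.709, -0.705], [-0.002, -0.705, -0.709]]
wrist_force: [0.5, 0.8, -2.1]
grip_width: 0.501
grasp_force: 71.6
```

move_arm([
  [30, 0, 0, 0, -0.098, 0, 0],
  [30, 0, 0, 0, -0.098, 0, 0],
  [30, 0, 0, 0, -0.098, 0, 0],
  [30, 0, 0, 0, -0.098, 0, 0],
  [30, 0, 0, 0, -0.098, 0, 0],
  [30, 0, 0, 0, -0.098, 0, 0],
  [30, 0, 0, 0, -0.098, 0, 0],
  [30, 0, 0, 0, -0.098, 0, 0],
])

```text
time_s: 10.7
tool_pos: [0.4712, -0.056, 0.2998]
orientation: [[-1.0, 0.005, 0.006], [0.005, 1.0, 0.003], [-0.006, 0.003, -1.0]]
wrist_force: [0.0, 0.5, -2.6]
grip_width: 0.503
grasp_force: 71.6
```

move_arm([
  [30, 0, 0, 0, -0.098, 0, 0],
  [30, 0, 0, 0, -0.098, 0, 0],
  [30, 0, 0, 0, -0.098, 0, 0],
  [30, 0, 0, 0, -0.098, 0, 0],
  [30, 0, 0, 0, -0.098, 0, 0],
  [30, 0, 0, 0, -0.098, 0, 0],
  [30, 0, 0, 0, -0.098, 0, 0],
  [30, 0, 0, 0, -0.098, 0, 0],
])

```text
time_s: 11.37
tool_pos: [0.4713, -0.0571, 0.2989]
orientation: [[-1.0, 0.001, 0.009], [0.007, 0.708, 0.707], [-0.006, 0.707, -0.708]]
wrist_force: [0.4, 0.1, -2.2]
grip_width: 0.508
grasp_force: 71.7
```

move_arm([
  [30, 0, 0, 0, 0, 0, 0],
  [30, 0, 0, 0, 0, 0, 0],
  [30, 0, 0, 0, 0, 0, 0],
  [30, 0, 0, 0, 0, 0, 0],
])

```text
time_s: 11.7
tool_pos: [0.4709, -0.0547, 0.2986]
orientation: [[-1.0, -0.0, 0.004], [0.003, 0.711, 0.703], [-0.003, 0.703, -0.711]]
wrist_force: [-0.3, 0.9, -1.7]
grip_width: 0.498
grasp_force: 71.8
```

move_arm([
  [30, 0, 0, 0, 0.098, 0, 0],
  [30, 0, 0, 0, 0.098, 0, 0],
  [30, 0, 0, 0, 0.098, 0, 0],
  [30, 0, 0, 0, 0.098, 0, 0],
  [30, 0, 0, 0, 0.098, 0, 0],
  [30, 0, 0, 0, 0.098, 0, 0],
  [30, 0, 0, 0, 0.098, 0, 0],
  [30, 0, 0, 0, 0.098, 0, 0],
])

```text
time_s: 12.37
tool_pos: [0.471, -0.0539, 0.3004]
orientation: [[-1.0, 0.003, 0.007], [0.003, 1.0, -0.007], [-0.007, -0.007, -1.0]]
wrist_force: [-0.7, 0.4, -1.5]
grip_width: 0.502
grasp_force: 71.6
```

move_arm([
  [30, 0, 0, 0, 0, 0, 0],
  [30, 0, 0, 0, 0, 0, 0],
])

```text
time_s: 12.53
tool_pos: [0.4705, -0.0525, 0.2993]
orientation: [[-1.0, -0.001, 0.004], [-0.001, 1.0, 0.0], [-0.004, 0.0, -1.0]]
wrist_force: [-0.2, 0.5, -0.9]
grip_width: 0.507
grasp_force: 71.9
```

```bash
python3 - <<'E'
from h import *
np.set_printoptions(precision=4,suppress=True)
st=arm.read_state(); R=np.array(st["orientation"]);p=np.array(st["tool_pos"]); print(p,R)
s=arm.snapshot("wrist"); save(s,"wrist5")
for q in ["jar","mixer","cup_floor"]:
    for b in arm.boxes_of(q,s)[:1]: print(q,np.round(b["box"],1).tolist(),round(b["p"],2))
c=cap(s,483,249,26,38);print("cup",c,s["origin"],[onz(s,c[0][0],c[0][1],z) for z in (.108,.112)])
f=210/np.tan(np.radians(s["fov_y"])/2);print("exp r",f*.0315/(s["origin"][2]-.112), f)
c=cap(s,280,298,48,62);print("cap",c)
t=arm.snapshot("top")
for q in ["mixer","cup_floor","jar"]:
    for b in arm.boxes_of(q,t)[:1]: print(q,np.round(b["box"],1).tolist(),round(b["p"],2))
x=t["img"][160:260,150:290]; x=cv2.resize(x,None,fx=4,fy=4); y=cv2.resize(s["img"][150:290,370:540],None,fx=3,fy=3)
cv2.imwrite("pics/c1.png",np.vstack([x[:,:510],y[:,:510][:200]*0+0 if 0 else y[:420,:510][:200]])[:,:,::-1]) if 0 else cv2.imwrite("pics/c1.png",np.hstack([cv2.resize(s["img"][170:280,390:520],None,fx=3,fy=3),cv2.resize(t["img"][170:280,180:260],None,fx=3,fy=3)])[:,:,::-1])
E
```

```text
[ 0.4705 -0.0525  0.2993] [[-1.     -0.0008  0.0041]
 [-0.0008  1.      0.0002]
 [-0.0041  0.0002 -1.    ]]
jar [222.9, 210.4, 340.3, 359.0] 0.84
mixer [393.2, 163.5, 510.3, 277.2] 0.83
cup_floor [442.0, 221.2, 513.5, 276.0] 0.73
cup [(np.float32(463.83667), np.float32(240.83667), np.float32(32.899998))] [ 0.4018 -0.0509  0.4425] [array([0.5341, 0.1501, 0.108 ]), array([0.5325, 0.1477, 0.112 ])]
exp r 31.15221636875024 326.88586026676415
cap [(np.float32(280.50336), np.float32(298.50336), np.float32(60.333332)), (np.float32(351.50333), np.float32(200.17), np.float32(50.566666))]
mixer [200.4, 186.1, 243.1, 233.5] 0.74
cup_floor [208.5, 196.2, 222.4, 214.6] 0.67
```

View pics/c1.png

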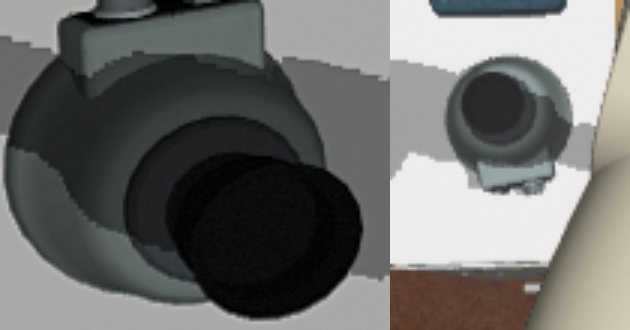

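The crop shows the cup mouth at about (482,249) in the wrist image and (215,204) in the top image.

```bash
python3 - <<'E'
from h import *
np.set_printoptions(precision=4,suppress=True)
s=arm.snapshot("wrist");t=arm.snapshot("top")
print(tri([ray(s,482.3,249),ray(t,215.3,204.3)]),onz(s,482.3,249,.112),onz(t,215.3,204.3,.112))
E
```

```text
[0.5399 0.1597 0.1179] [0.5415 0.164  0.112 ] [0.5417 0.1603 0.112 ]
```

move_arm([
  [30, -0.1, 0.3, 0, 0, 0, 0],
  [30, -0.22, 0.67, 0, 0, 0, 0],
  [30, -0.25, 0.8, 0, 0, 0, 0],
  [30, -0.28, 0.85, 0, 0, 0, 0],
  [30, -0.28, 0.85, 0, 0, 0, 0],
  [30, -0.25, 0.8, 0, 0, 0, 0],
  [30, -0.22, 0.67, 0, 0, 0, 0],
  [30, -0.13, 0.42, 0, 0, 0, 0],
])

```text
time_s: 13.7
tool_pos: [0.5413, 0.1619, 0.2967]
orientation: [[-1.0, 0.002, -0.0], [0.002, 1.0, 0.001], [0.0, 0.001, -1.0]]
wrist_force: [-0.0, 0.2, -1.7]
grip_width: 0.502
grasp_force: 71.8
```

move_arm([
  [30, 0, 0, 0, 0, 0, 0],
  [30, 0, 0, 0, 0, 0, 0],
  [30, 0, 0, 0, 0, 0, 0],
])

```text
time_s: 13.95
tool_pos: [0.5405, 0.1588, 0.2969]
orientation: [[-1.0, 0.004, -0.001], [0.004, 1.0, -0.001], [0.001, -0.001, -1.0]]
wrist_force: [-0.4, -0.5, -1.4]
grip_width: 0.505
grasp_force: 71.9
```

```bash
python3 - <<'E'
from h import *
np.set_printoptions(precision=4,suppress=True)
st=arm.read_state(); R=np.array(st["orientation"]);p=np.array(st["tool_pos"]); print(p,R,np.round(st["joint_positions"],1))
s=arm.snapshot("wrist"); print(s["origin"])
for q in ["jar","mixer","cup_floor"]:
    for b in arm.boxes_of(q,s)[:1]: print(q,np.round(b["box"],1).tolist(),round(b["p"],2))
u,v=proj(s,[.541,.162,.112]); print(u,v)
g=cv2.convertScaleAbs(s["img"],alpha=2.2,beta=25)
cv2.imwrite("pics/c2.png",cv2.resize(g[120:370,180:380],None,fx=2.4,fy=2.4,interpolation=cv2.INTER_CUBIC)[:,:,::-1])
E
```

```text
[0.5405 0.1588 0.2969] [[-1.      0.0041 -0.0009]
 [ 0.0041  1.     -0.0005]
 [ 0.0009 -0.0005 -1.    ]] [ 8.2 16.2  9.4 83.2 -0.   8.5]
[0.4725 0.1608 0.4405]
jar [225.8, 212.2, 339.1, 360.8] 0.71
mixer [239.7, 106.6, 336.9, 220.7] 0.58
cup_floor [257.0, 159.4, 318.1, 215.4] 0.92
282.1708180440261 186.04893721140115
```

View pics/c2.png

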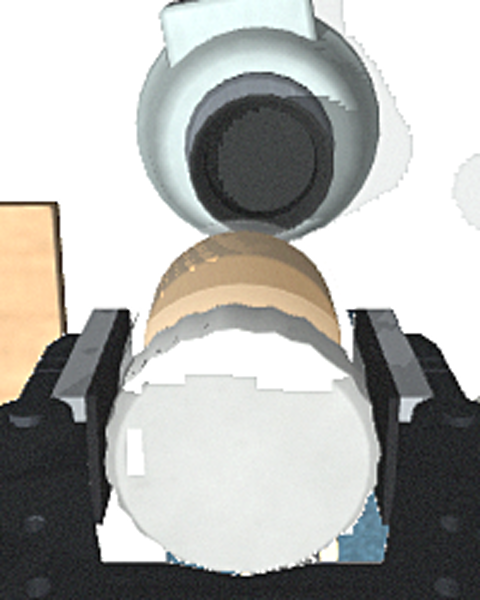

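The contrast-boosted crop shows the cup rim centred at about (289,188) and the jar cap centred at about (280.6,301.5). The jar's bottom front edge is at row 216.7, and the jar looks upright in the grip.

```bash
python3 - <<'E'
from h import *
np.set_printoptions(precision=4,suppress=True)
s=arm.snapshot("wrist");t=arm.snapshot("top")
zb=arm.read_state()["tool_pos"][2]-.026; print(arm.read_state()["tool_pos"])
print("cup",onz(s,288.7,187.8,.112),"two-view",tri([ray(s,288.7,187.8),ray(t,215.3,204.3)]))
print("cap",onz(s,280.6,301.5,zb+.063),"bottom front edge",onz(s,281.5,216.7,zb),"expect x jar-.0225")
f=210/np.tan(np.radians(s["fov_y"])/2)
E
```

```text
[0.5407 0.1585 0.2975]
cup [0.5433 0.1683 0.112 ] two-view [0.5513 0.1688 0.066 ]
cap [0.5381 0.16   0.3345] bottom front edge [0.5249 0.1605 0.2715] expect x jar-.0225
```

move_arm([
  [30, -0.05, 0.21, 0.2, 0, 0, 0],
  [30, 0, 0, 0.5, 0, 0, 0],
  [30, 0, 0, 0.6, 0, 0, 0],
  [30, 0, 0, 0.6, 0, 0, 0],
  [30, 0, 0, 0.6, 0, 0, 0],
  [30, 0, 0, 0.5, 0, 0, 0],
  [30, 0, 0, 0.3, 0, 0, 0],
  [30, 0, 0, 0.1, 0, 0, 0],
])

```text
time_s: 14.92
tool_pos: [0.5409, 0.1678, 0.1581]
orientation: [[-1.0, 0.004, -0.005], [0.004, 1.0, -0.001], [0.005, -0.001, -1.0]]
wrist_force: [-0.5, -1.9, -0.8]
grip_width: 0.512
grasp_force: 71.9
```

move_arm([
  [30, 0, 0, 0, 0, 0, 0],
  [30, 0, 0, 0, 0, 0, 0],
])

```text
time_s: 15.08
tool_pos: [0.543, 0.1679, 0.1616]
orientation: [[-1.0, 0.004, 0.0], [0.004, 1.0, 0.0], [-0.0, 0.0, -1.0]]
wrist_force: [0.2, 0.5, -1.1]
grip_width: 0.507
grasp_force: 71.9
```

```bash
python3 - <<'E'
from h import *
np.set_printoptions(precision=4,suppress=True)
st=arm.read_state(); p=np.array(st["tool_pos"]); print(p,st["wrist_force"])
s=arm.snapshot("wrist");t=arm.snapshot("top"); print(s["origin"],s["attitude"][:,0],s["cx"])
for q in ["jar","mixer","cup_floor"]:
    for b in arm.boxes_of(q,s)[:1]: print(q,np.round(b["box"],1).tolist(),round(b["p"],2))
print("mixer foot from top",onz(t,219.5,209,0),onz(t,214.7,204.3,.112))
g=cv2.convertScaleAbs(s["img"],alpha=2.2,beta=25)
cv2.imwrite("pics/c3.png",cv2.resize(g[120:370,180:380],None,fx=2.4,fy=2.4,interpolation=cv2.INTER_CUBIC)[:,:,::-1])
E
```

```text
[0.543  0.1679 0.1616] [ 0.2339  0.5375 -1.1076]
[0.4748 0.1698 0.3051] [ 0.0024  1.     -0.    ] 280.60590500725704
jar [224.3, 210.8, 338.4, 362.7] 0.73
mixer [211.6, 98.8, 353.2, 250.1] 0.92
cup_floor [228.2, 184.6, 327.2, 248.5] 0.84
mixer foot from top [0.5451 0.166  0.    ] [0.5418 0.162  0.112 ]
```

View pics/c3.png

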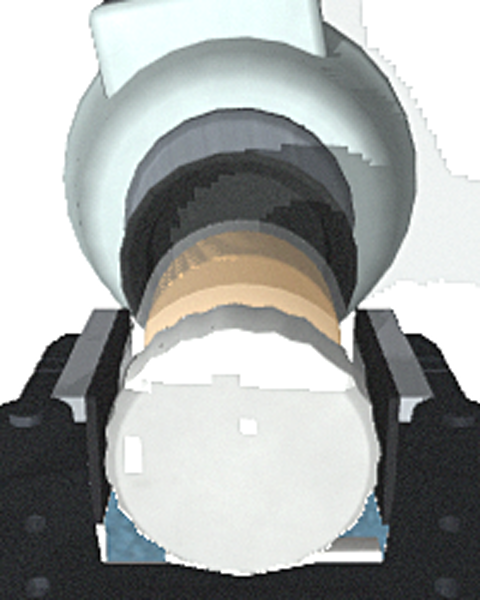

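The rim's centre column is about 279.4, with its front edge at row 183.3. The jar's centre column is about 281.3, and its glass base's front edge is at row 211.3.

```bash
python3 - <<'E'
from h import *
np.set_printoptions(precision=4,suppress=True)
s=arm.snapshot("wrist"); p=arm.read_state()["tool_pos"]; zb=p[2]-.026;print(p)
print("cup x",onz(s,279.4,183.3,.112)[0]+.0315,"y",onz(s,279.4,183.3,.112)[1])
print("jar x",onz(s,281.3,211.3,zb)[0]+.0225, "y",onz(s,281.3,211.3,zb)[1],"cap",onz(s,280.6,301,zb+.063))
E
```

```text
[0.5433 0.1678 0.1621]
cup x 0.5457730537645151 y 0.16892485141539704
jar x 0.547291892669797 y 0.16999731876528507 cap [0.5407 0.1696 0.1991]
```

move_arm([
  [30, 0, -0.025, 0, 0, 0, 0],
  [30, 0, 0, 0.2, 0, 0, 0],
  [30, 0, 0, 0.2, 0, 0, 0],
  [30, 0, 0, 0.15, 0, 0, 0],
  [30, 0, 0, 0.1, 0, 0, 0],
  [30, 0, 0, 0.1, 0, 0, 0],
  [30, 0, 0, 0, 0, 0, 0],
  [30, 0, 0, 0, 0, 0, 0],
])

```text
time_s: 16.05
tool_pos: [0.5425, 0.1667, 0.1309]
orientation: [[-1.0, 0.004, -0.001], [0.004, 1.0, -0.0], [0.001, -0.0, -1.0]]
wrist_force: [-0.8, -0.2, -1.0]
grip_width: 0.502
grasp_force: 71.9
```

move_arm([
  [30, 0, 0, 0.05, 0, 0, 0],
  [30, 0, 0, 0.05, 0, 0, 0],
  [30, 0, 0, 0.05, 0, 0, 0],
  [30, 0, 0, 0, 0, 0, 0],
  [30, 0, 0, 0, 0, 0, 0],
])

```text
time_s: 16.47
tool_pos: [0.5426, 0.1667, 0.1252]
orientation: [[-1.0, 0.004, -0.0], [0.004, 1.0, -0.0], [0.0, -0.0, -1.0]]
wrist_force: [-0.4, 1.1, -1.6]
grip_width: 0.501
grasp_force: 71.9
```

```bash
python3 - <<'E'
from h import *
print({k:np.round(v,3).tolist() for k,v in arm.read_state().items() if k in("tool_pos","wrist_force","ft_torque")})
E
```

```text
{'tool_pos': [0.543, 0.167, 0.125], 'wrist_force': [-0.42, 1.127, -1.57], 'ft_torque': [-0.048, 0.012, 0.002]}
```

move_arm([
  [30, 0, 0, 0.05, 0, 0, 0],
  [30, 0, 0, 0.05, 0, 0, 0],
  [30, 0, 0, 0, 0, 0, 0],
  [30, 0, 0, 0, 0, 0, 0],
])

```text
time_s: 16.8
tool_pos: [0.543, 0.1667, 0.1217]
orientation: [[-1.0, 0.004, 0.001], [0.004, 1.0, -0.0], [-0.001, 0.0, -1.0]]
wrist_force: [-0.0, 0.5, 2.8]
grip_width: 0.503
grasp_force: 72.0
```

move_arm([
  [30, 0, 0, 0.05, 0, 0, 0],
  [30, 0, 0, 0.05, 0, 0, 0],
  [30, 0, 0, 0, 0, 0, 0],
  [30, 0, 0, 0, 0, 0, 0],
])

```text
time_s: 17.13
tool_pos: [0.5431, 0.1668, 0.1178]
orientation: [[-1.0, 0.004, 0.001], [0.004, 1.0, 0.0], [-0.001, 0.0, -1.0]]
wrist_force: [-1.0, -0.8, 6.7]
grip_width: 0.509
grasp_force: 72.1
```

move_arm([
  [30, 0, 0, 0.05, 0, 0, 0],
  [30, 0, 0, 0.05, 0, 0, 0],
  [30, 0, 0, 0, 0, 0, 0],
  [30, 0, 0, 0, 0, 0, 0],
])

```text
time_s: 17.47
tool_pos: [0.5431, 0.1668, 0.1142]
orientation: [[-1.0, 0.004, 0.001], [0.004, 1.0, 0.0], [-0.001, 0.0, -1.0]]
wrist_force: [-3.4, 0.3, 8.6]
grip_width: 0.507
grasp_force: 72.4
```

```bash
python3 - <<'E'
from h import *
a=[]
for i in range(6):
    arm.snapshot("top"); st=arm.read_state(); a.append(list(st["wrist_force"])+list(st["tool_pos"]))
print(np.mean(a,0).round(4),np.std(a,0).round(4))
s=arm.snapshot("wrist"); g=cv2.convertScaleAbs(s["img"],alpha=2.2,beta=25)
cv2.imwrite("pics/c4.png",cv2.resize(g[120:370,180:380],None,fx=2.4,fy=2.4,interpolation=cv2.INTER_CUBIC)[:,:,::-1])
E
```

```text
[-2.0755 -0.5381  8.3813  0.5431  0.1668  0.1143] [0.5159 0.5407 0.4243 0.     0.     0.    ]
```

View pics/c4.png

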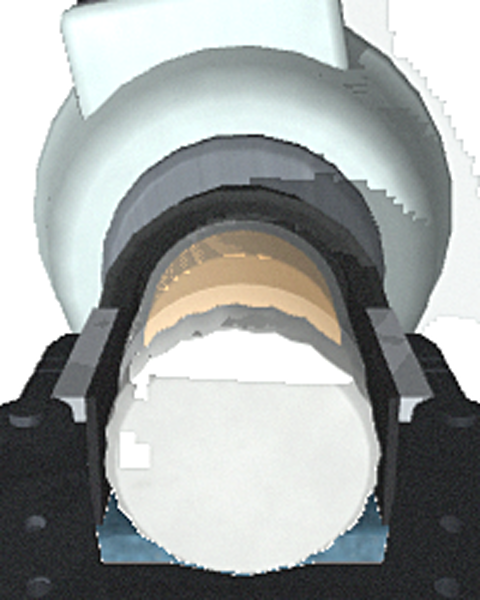

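The jar stands inside the rubber cup and is concentric with the rim. The readings put the cup about 7 mm down, so I'll press about 3.5 mm more.

move_arm([
  [30, 0, 0, 0.045, 0, 0, 0],
  [30, 0, 0, 0.045, 0, 0, 0],
  [30, 0, 0, 0, 0, 0, 0],
  [30, 0, 0, 0, 0, 0, 0],
  [30, 0, 0, 0, 0, 0, 0],
])

```text
time_s: 18.23
tool_pos: [0.5431, 0.1668, 0.1111]
orientation: [[-1.0, 0.004, 0.002], [0.004, 1.0, 0.0], [-0.002, 0.0, -1.0]]
wrist_force: [-3.4, 0.8, 11.2]
grip_width: 0.501
grasp_force: 72.7
```

```bash
python3 - <<'E'
from h import *
a=[]
for i in range(10):
    arm.snapshot("top"); st=arm.read_state(); a.append(list(st["wrist_force"])+list(st["tool_pos"]))
print(np.mean(a,0).round(4),st["orientation"],st["time_s"])
E
```

```text
[-3.1349 -0.3318 11.1493  0.5431  0.1668  0.1111] [[-9.99991321e-01  3.77140100e-03  1.77035400e-03]
 [ 3.77148489e-03  9.99992887e-01  4.40523231e-05]
 [-1.77017527e-03  5.07288042e-05 -9.99998432e-01]] 18.7333
```

move_arm([
  [30, 0, 0, 0, 0, 0, 0],
  [30, 0, 0, 0, 0, 0, 0],
  [30, 0, 0, 0, 0, 0, 0],
  [30, 0, 0, 0, 0, 0, 0],
  [30, 0, 0, 0, 0, 0, 0],
  [30, 0, 0, 0, 0, 0, 0],
  [30, 0, 0, 0, 0, 0, 0],
  [30, 0, 0, 0, 0, 0, 0],
])

```text
time_s: 19.4
tool_pos: [0.5431, 0.1668, 0.1111]
orientation: [[-1.0, 0.004, 0.002], [0.004, 1.0, 0.0], [-0.002, 0.0, -1.0]]
wrist_force: [-2.5, 0.5, 11.6]
grip_width: 0.505
grasp_force: 72.7
```

move_arm([
  [30, 0, 0, 0, 0, 0, 0],
  [30, 0, 0, 0, 0, 0, 0],
  [30, 0, 0, 0, 0, 0, 0],
  [30, 0, 0, 0, 0, 0, 0],
  [30, 0, 0, 0, 0, 0, 0],
  [30, 0, 0, 0, 0, 0, 0],
  [30, 0, 0, 0, 0, 0, 0],
  [30, 0, 0, 0, 0, 0, 0],
])

```text
time_s: 20.07
tool_pos: [0.5431, 0.1668, 0.1111]
orientation: [[-1.0, 0.004, 0.002], [0.004, 1.0, 0.0], [-0.002, 0.0, -1.0]]
wrist_force: [-2.6, -0.9, 11.6]
grip_width: 0.502
grasp_force: 72.7
```

move_arm([
  [30, 0, 0, 0, 0, 0, 0],
  [30, 0, 0, 0, 0, 0, 0],
  [30, 0, 0, 0, 0, 0, 0],
  [30, 0, 0, 0, 0, 0, 0],
  [30, 0, 0, 0, 0, 0, 0],
  [30, 0, 0, 0, 0, 0, 0],
  [30, 0, 0, 0, 0, 0, 0],
  [30, 0, 0, 0, 0, 0, 0],
])

```text
time_s: 20.73
tool_pos: [0.5432, 0.1668, 0.1111]
orientation: [[-1.0, 0.004, 0.002], [0.004, 1.0, 0.0], [-0.002, 0.0, -1.0]]
wrist_force: [-3.2, -1.1, 11.2]
grip_width: 0.503
grasp_force: 72.7
```

move_arm([
  [30, 0, 0, 0, 0, 0, 0],
  [30, 0, 0, 0, 0, 0, 0],
  [30, 0, 0, 0, 0, 0, 0],
  [30, 0, 0, 0, 0, 0, 0],
  [30, 0, 0, 0, 0, 0, 0],
  [30, 0, 0, 0, 0, 0, 0],
  [30, 0, 0, 0, 0, 0, 0],
  [30, 0, 0, 0, 0, 0, 0],
])

```text
time_s: 21.4
tool_pos: [0.5431, 0.1667, 0.1111]
orientation: [[-1.0, 0.004, 0.002], [0.004, 1.0, 0.0], [-0.002, 0.0, -1.0]]
wrist_force: [-3.4, 0.1, 10.8]
grip_width: 0.504
grasp_force: 72.7
```

```bash
python3 - <<'E'
from h import *
st=arm.read_state(); print(st["wrist_force"],st["tool_pos"],st["time_s"])
if st["wrist_force"][2]>9.5: print(arm.sign_off())
E
```

```text
[-3.39458646  0.09650925 10.81024522] [0.54314086 0.16673209 0.11112426] 21.4
the job is handed in; nothing more can be done
None
```

I tipped the jar 45° left and then right in the air, stood it in the mixer cup and pressed the cup down about 10.5 mm of its 12 mm (worked out from arm height and force); it was held for over 3 s and handed in at 21.4 s, still gripped and pressed.

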